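# Release the parcel scale's transport lock with a hex key

## Robot

A 6-joint arm with a two-finger parallel gripper is mounted at the origin on the work surface. World frame = base frame: x ahead of the robot, y to its left, z up, the work surface at z = 0. Lengths are in m, angles in degrees, forces in N, time in s.
With the tool pointing down it reaches from about 0.375 to 0.9 m from the base axis. Payload 3.1 kg.
Tool frame: the origin (TCP) lies midway between the tips of the shut fingers; the grasp point (between the pads) lies 19 mm behind it; z points along the fingers, y is the line along which they close (so a half turn about z gives the same grasp; the last joint's range is limited). The gripper opens to 85 mm and grips with 20 to 120 N. Pads are 22 mm wide; open, the fingers measure 114 mm over their backs; the gripper's body (76 mm by 85 mm) begins 54 mm behind the grasp point. The pads swing forward as they close: fully open they stand 13 mm farther back than shut.
Start: joints at [62.023, 30.224, 82.088, -0, 67.689, -10.227], TCP at [0.191, 0.595, 0.231] pointing down, gripper open.
Joint ranges: [-176.69, 176.69], [-43.24, 126.21], [12.49, 139.97], [-82, 262], [0, 151.66], [-163.58, 163.58]. Speed limits (degrees/s): [159.86, 159.86, 180, 180, 180, 180].

## Interface

Orientations are given as a 3x3 rotation matrix whose columns are the frame's x, y, z axes.
In Python, from bench import * gives the robot as it stands.
- The arm moves only by the tool arm_command, never from a script. Its argument "commands" is text: rows parted by semicolons, each of 5 numbers parted by spaces: the gripper's target within -1 to 1 (fully open at 1, half-way at 0, shut at -1), then the shift along the tool's x, y, z in m, then the turn about the tool's z in rad. In form: grip dx dy dz spin; .... A call has 1 to 12 rows; each row is the pose to reach, as a shift and turn from the pose commanded when the call began, along the tool's axes at that moment; what a row does not reach only later rows make up. A row lasts 1/8 s, in which the tool goes at most 62.5 mm and 10.7 degrees, less where a joint would pass 70% of its speed; a pose out of reach is approached as far as the arm can. A call with a gripper value outside its range is refused whole. The fingers move at their own pace and stop on an object; the grip force is fixed at half the most. Time passes only in rows, so rows that repeat a pose let the fingers close. It gives the time, the measured TCP pose, the force, the opening and the grip force at its end, in the units of the state.
- observe(): the state, without advancing time (a new reading comes with each control period).
- get_image(name): name is "scene" or "top"; returns a dict with "pixels" (480x640x3 uint8, red, green, blue), "fx", "fy", "cx", "cy" (pixels), "dist" ([k1, k2, p1, p2, k3] as OpenCV has them; the pictures are not rectified), "eye" and "attitude" of the camera in the world. Camera axes: x right, y down, z forward; pixel columns grow to the right and rows downward; lengths in m; the calibration is good to about 2 mm. A picture is of the moment at which its call begins. There is no depth.
- sign_off(): hands the job in; it is judged then, once.
Trained networks look in the newest picture that a camera, given by its name, has taken for a name from the list of things; names that differ only in an ending like _2 or _b are one class to them, and where a whole thing is asked for, a point or a joint stands for the part that bears it (a point fixed in the world has none). Each returns a list of dicts, best first, with "score" (0 to 1); they miss things now and then, are a little off and sometimes report something else, mostly with a low value. They report only what shows in the picture. A call takes as long as a camera call. They do not tell look-alikes from the thing itself.
- silhouettes(query, camera): "mask" (480x640 bool, what is visible of it) and "pixel" ([row, column] in pixels, amid what is visible of it).
- tip_of(query, camera): "pixel" ([row, column] in pixels: a listed point, or the origin of a listed thing).
The state is a dict: "time_s": time; "joint_pos": joint angles; "qd": joint speeds; "effort": joint torques, N m; "tcp_pos": TCP position; "tool_rot": TCP orientation; "wrist_force": force on the tool from outside, world axes, zero at the start; "ft_torque": the same for the moment, N m; "finger_gap": opening from 0.0 (shut) to 1.0 (fully open); "gripper_force": force on a finger pad.
Only numpy, scipy, OpenCV 4.12 (cv2) and the standard library are available. Lean on these libraries where they do the work, as an engineer would, in place of code of your own. Each camera call takes 0.05 s, during which the arm holds its last target. There are 200 camera calls.

## Task

The parcel scale's transport lock is still on. Take the larger of the two T-handle hex keys from the wooden stand, lower it upright into the round well on the scale's front console, press lightly and turn it until it drops into the hidden hex socket at the bottom (never load the scale with more than 25 N), then turn the lock clockwise as far as it goes. Leave the key standing upright and fully home in the socket, let go, and leave the smaller key and the other things where they are.

Things in the scene. Friction and masses are not known exactly. Their poses are not given: they have to be found in the camera images.
- key: the larger T-handle hex key, upright, 120 mm tall, 0.19 to 0.25 kg: origin at the centre of its tip, z up the shaft, x along the handle bar. It stands in one hole of the stand, tip 10 mm above the table, its bar roughly across the stand's length. Round steel shank 22 mm in diameter, 18 to 86 mm above the tip.
- key_grip (a point): the middle of that key's handle, 103 mm above its tip: a black bar 84 mm long (x), 16 mm thick (y) and 34 mm high (86 to 120 mm above the tip).
- key_tip (a point): centre of that key's tip. The lowest 18 mm are a hexagon 19 mm across flats, 21.9 mm over corners (one pair of flats faces along the bar, x); its last 4 mm are a round chamfered nose, 13.7 mm in diameter at the tip and 18.6 mm at its top.
- spare: the smaller T-handle hex key in the other hole of the stand: same height and shank, but the bar is only 56 mm long and the hexagon 14 mm, too small for the socket. Origin at the centre of its tip, z up. Leave it there.
- stand: wooden block 70 x 190 x 60 mm (x, y, z), fixed to the table, origin at the centre of its underside, with two upright holes 23.5 mm in diameter and 50 mm deep at y = -50 and +50 mm; which key is in which hole varies.
- scale: parcel scale, fixed to the table: grey front console 100 x 300 mm, 75 mm high, with the round well in its middle; behind it (+x of the scale) a steel platform 310 x 320 mm whose top is 95 mm high, beginning 60 mm from the well's axis. Origin on the table under the axis of the well.
- well (a point): centre of the mouth of the well, level with the console's top face, 75 mm above the table: upright round bore 24 mm in diameter with a steel liner, its mouth a cone 32 mm wide narrowing to 24 mm in the first 7 mm.
- socket (a point): centre of the floor of the hex socket, on the well's axis, 42 mm below the mouth at rest. Socket 19.5 mm across flats, 12 mm deep. It is on a spring: pressed, it gives way down by up to 4 mm (3.6 N to begin, 8.4 N at 4 mm), then is rigid, and comes back up when the hexagon slips in. This point moves with it.
- socket_top (a point): centre of the socket's greased top face, 12 mm above its floor, 30 mm below the well's mouth. How the hexagon is turned is unknown and new each time. At any turn the key's nose enters 4 mm (tip 34 mm below the mouth), then the hexagon's corners rest on this face until the flats match to about 3 degrees (6 positions a turn) and it can go down the other 8 mm.
- lock (a joint): turn of the lock, rad: 0 locked, grows clockwise seen from above, stop at 1.2 (released). Starts at 0 to 0.1, turns with the socket at 0.04 N m and stays where left; a key only rubbing on the socket's face does not turn it. Forced past either stop, the socket slips round in a clutch at 0.08 N m. A flat collar with a black pointer round the well turns with it; it faces the scale's -x at 0.
- tape2: roll of brown parcel tape lying on the scale's platform, 96 mm in diameter, 48 mm high, origin at the centre of its underside.
- tape: roll of green tape lying on the table beyond the stand, 96 mm in diameter, 48 mm high, origin at the centre of its underside.
- cutter: box cutter with a black and orange handle, about 170 mm long, lying on the table on the robot's side of the stand, origin at its middle, on the underside.
Not all that is in view belongs to the job. Leave any orange or yellow look-alike of the key alone.

How it is judged (in metres and radians):
On the way, in this order (a step that is already met when the one before it is completed fails the run):
1. the larger key's hexagon has dropped into the socket before the lock is turned far (z of key in the frame of socket below 0.0055 m and horizontal distance between key and socket below 0.003 m and value of joint lock below 0.8 rad), for 0.2 s.
2. the lock is turned clockwise to its stop with the key in the socket (value of joint lock above 1.08 rad and z of key in the frame of socket below 0.0055 m and horizontal distance between key and socket below 0.003 m), for 0.2 s.
At the end, for the whole second after the job is handed in: The lock is within 0.12 rad of its stop (above 1.08 rad), the larger key stands upright (within 0.12 rad) and at rest in the socket, its tip within 3 mm of the socket's floor and of its axis, the smaller key is within 20 mm and the tape rolls and the cutter within 30 mm of where they were (value of joint lock above 1.08 rad and z of key in the frame of socket below 0.003 m and horizontal distance between key and socket below 0.003 m and angle between key's own z axis and vertical below 0.12 rad and linear speed of key below 0.02 m/s and distance of spare from where it was at the start of the episode below 0.02 m and distance of each of tape, tape2, cutter from where it was at the start of the episode below 0.03 m); the robot touches nothing.
It fails at once if the key loads the scale with more than 25 N (contact force between key and scale above 25 N).
It fails at once if the arm or gripper loads the scale with more than 25 N (contact force between the arm and scale above 25 N).
It fails at once if the smaller key taken out or pushed over (distance of spare from where it was at the start of the episode above 0.03 m or angle between spare's own z axis and vertical above 0.4 rad).
It also fails if it takes over 67 s, if anything falls off the work surface, if the arm or the gripper's body presses on something with over 40 N, if the wrist force passes 120 N, or if a joint passes its speed limit or range.

## Working session

There is one attempt and no reset: what is moved stays moved. The work goes in short steps, Python scripts to look and compute and a tool call to move; the robot and the scene stay as the last step left them, time stands still between calls to the robot, and variables do not carry over. Pictures are saved under pics/ and viewed, at most 10 in all, crops included, and the job is handed in when it is done.

Besides the shell and the picture viewer there is one more tool, called in YAML: its name, and indented under it one key for each argument. arm_command: Moves the arm, as the interface text tells. Its arguments: {"type":"object","properties":{"commands":{"type":"string"}},"required":["commands"]}

```bash
ls; mkdir -p pics
python3 - <<'E'
from bench import *
import cv2
s=observe()
for k,v in s.items(): print(k,v)
for n in("scene","top"):
    g=get_image(n); cv2.imwrite(f"pics/{n}0.png",g["pixels"][:,:,::-1])
    print(n,{k:v for k,v in g.items() if k!="pixels"})
    for q in("key","key_grip","spare","well","stand","socket_top","scale"):
        print(q,[(round(d["score"],2),[round(float(x)) for x in d["pixel"]]) for d in tip_of(q,n)])
E
```

```text
pics
time_s 0.0
joint_pos [ 6.20225828e+01  3.02783265e+01  8.21575971e+01 -4.83989938e-05
  6.76901773e+01 -1.02254501e+01]
qd [ 0.01195226 -0.09852486  0.03174629 -0.08311249 -0.02646529 -0.0888499 ]
effort [ 2.08414560e-03 -4.42345369e+01 -1.78031981e+01 -1.08326515e-04
  8.18435918e-03 -6.79947490e-06]
tcp_pos [0.19016536 0.59460031 0.23033377]
tool_rot [[-9.52385229e-01  3.04895573e-01 -1.03179188e-03]
 [ 3.04897069e-01  9.52383325e-01 -1.94403065e-03]
 [ 3.89935043e-04 -2.16605640e-03 -9.99997578e-01]]
wrist_force [-0.50894896  1.2683922   0.05745451]
ft_torque [-0.03021778 -0.03615161  0.02129589]
gripper_force 0.0
finger_gap 1.0014883804535841
scene {'fx': 568.7742717535904, 'fy': 568.7742717535904, 'cx': 315.45393480966715, 'cy': 247.1794700227477, 'dist': array([-0.09186738,  0.        ,  0.        ,  0.        ,  0.        ]), 'eye': array([ 1.08098427, -0.71683832,  0.95128985]), 'attitude': array([[ 0.737926  ,  0.47123024, -0.48312243],
       [ 0.67468404, -0.53242079,  0.51120401],
       [-0.01632964, -0.70318572, -0.71081867]])}
key [(0.97, [364, 222]), (0.86, [275,
[... 394 characters left out ...]
 array([-0.00119147,  0.        ,  0.        ,  0.        ,  0.        ]), 'eye': array([ 0.34671855, -0.10348445,  1.06625988]), 'attitude': array([[ 0.02190929, -0.98362686,  0.17888036],
       [-0.99961644, -0.02458424, -0.01275061],
       [ 0.01693948, -0.17853239, -0.98378821]])}
key [(0.92, [369, 441]), (0.75, [283, 339]), (0.68, [246, 441]), (0.59, [312, 443])]
key_grip [(0.87, [285, 342]), (0.73, [119, 200]), (0.7, [237, 449]), (0.64, [376, 455]), (0.59, [313, 456]), (0.39, [244, 208])]
spare [(0.51, [244, 396])]
well [(0.59, [237, 206]), (0.33, [242, 416]), (0.16, [244, 207])]
stand [(0.78, [243, 415]), (0.34, [245, 208])]
socket_top [(0.48, [238, 208])]
scale [(0.65, [243, 213])]
```

View pics/scene0.png

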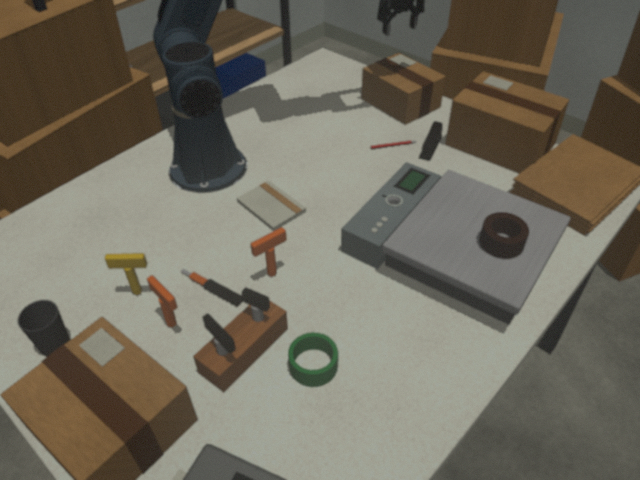

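View pics/top0.png

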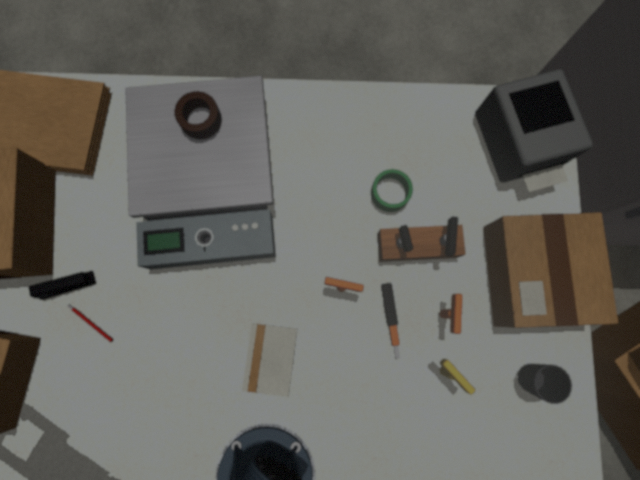

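Candidates (top view, row/col): black T-handle at (237,451) in the stand with the long bar; black shorter-bar one at (239,404), the spare; orange T at (285,342); orange T at (313,456); yellow T at (376,457). I choose the long-bar one at (237,451). In the scene view it is at (335,218).

```bash
cat > h.py <<'E'
from bench import *
import cv2,numpy as np
def K(g): return np.array([[g["fx"],0,g["cx"]],[0,g["fy"],g["cy"]],[0,0,1]])
def ray(g,rc):
    p=cv2.undistortPoints(np.array([[[rc[1],rc[0]]]],float),K(g),g["dist"])[0,0]
    d=g["attitude"]@np.array([p[0],p[1],1]); return g["eye"],d/np.linalg.norm(d)
def tri(g1,p1,g2,p2):
    o1,d1=ray(g1,p1);o2,d2=ray(g2,p2)
    A=np.stack([d1,-d2],1);t=np.linalg.lstsq(A,o2-o1,rcond=None)[0]
    a=o1+t[0]*d1;b=o2+t[1]*d2
    return (a+b)/2,np.linalg.norm(a-b)
def atz(g,rc,z):
    o,d=ray(g,rc);return o+d*(z-o[2])/d[2]
def proj(g,P):
    R=g["attitude"].T;r=cv2.Rodrigues(R)[0]
    p=cv2.projectPoints(np.array([P],float),r,-R@g["eye"],K(g),g["dist"])[0][0,0]
    return p[::-1]
E
python3 - <<'E'
from h import *
np.set_printoptions(precision=4,suppress=True)
S=get_image("scene");T=get_image("top")
print("grip",tri(S,(335,218),T,(237,449)));print("well",tri(S,(201,393),T,(237,206)))
for n,g in(("scene",S),("top",T)):
    for q in("key_tip","key_grip","key","spare","well"):
        print(n,q,[(round(d["score"],2),np.round(d["pixel"],1)) for d in tip_of(q,n)])
    for q in ("key","spare"):
        for d in silhouettes(q,n):
            m=d["mask"];ys,xs=np.nonzero(m)
            print(n,q,"sil",round(d["score"],2),np.round(d["pixel"]),m.sum(),ys.min(),ys.max(),xs.min(),xs.max())
a=cv2.resize(T["pixels"][200:280,365:475],None,fx=5,fy=5,interpolation=cv2.INTER_CUBIC)
b=cv2.resize(S["pixels"][280:390,190:300],None,fx=4,fy=4,interpolation=cv2.INTER_CUBIC)
c=cv2.resize(T["pixels"][215:260,180:230],(222,200),interpolation=cv2.INTER_CUBIC)
a=cv2.resize(a,(550,400))
b=cv2.resize(b,(400,400))[:, :]
o=np.zeros((600,790,3),np.uint8);o[:400,:550]=a;o[:200,555:777]=c
o[205:595,555:790]=cv2.resize(b,(390,390))[:,60:295]
cv2.imwrite("pics/crop1.png",cv2.convertScaleAbs(o[:,:,::-1],alpha=1.5))
E
```

```text
grip (array([ 0.5237, -0.392 ,  0.1027]), np.float64(0.0011867171700265442))
well (array([0.5171, 0.1472, 0.0733]), np.float64(0.003557352937070756))
scene key_tip [(0.96, array([321.5, 170.5])), (0.95, array([294.1, 136.4])), (0.81, array([273.3, 272.1]))]
scene key_grip [(0.93, array([292.8, 161.7])), (0.84, array([259. , 130.1])), (0.63, array([333.7, 219.1])), (0.62, array([241.4, 268.2]))]
scene key [(0.92, array([272.3, 271.4])), (0.86, array([324.4, 168.3])), (0.79, array([292.8, 137.9])), (0.71, array([364.8, 224.2]))]
scene spare [(0.67, array([333.8, 260. ]))]
scene well [(0.76, array([199.5, 393.9]))]
scene key sil 0.8 [336. 220.] 615 313 354 203 234
scene key sil 0.8 [266. 133.] 910 253 294 105 147
scene key sil 0.78 [246. 270.] 831 227 276 251 286
scene key sil 0.56 [298. 162.] 632 276 325 147 175
scene spare sil 0.57 [302. 257.] 538 289 320 242 269
top key_tip [(0.88, array([317.4, 439. ])), (0.87, array([290. , 337.3])), (0.68, array([368.4, 444. ])), (0.56, array([313.6, 390.6]))]
top key_grip [(0.92, array([285.8, 342.9])), (0.85, array([312.8, 455.1])), (0.75, array([377.6, 454.5])), (0.71, array([237.2, 452.3]))]
top key [(0.91, array([246.6, 439. ])), (0.88, array([316.5, 443.3])), (0.74, array([369.2, 442. ])), (0.7, array([285.9, 339. ]))]
top spare [(0.86, array([244.8, 394.7]))]
top well [(0.6, array([237.1, 204.6]))]
top key sil 0.97 [375. 454.] 476 358 392 440 474
top key sil 0.93 [239. 448.] 481 216 255 439 457
top key sil 0.78 [311. 454.] 567 293 333 439 462
top key sil 0.57 [283. 341.] 357 276 291 324 363
top spare sil 0.74 [237. 406.] 301 224 251 396 412
top spare sil 0.17 [242. 206.] 69 233 243 203 210
```

View pics/crop1.png

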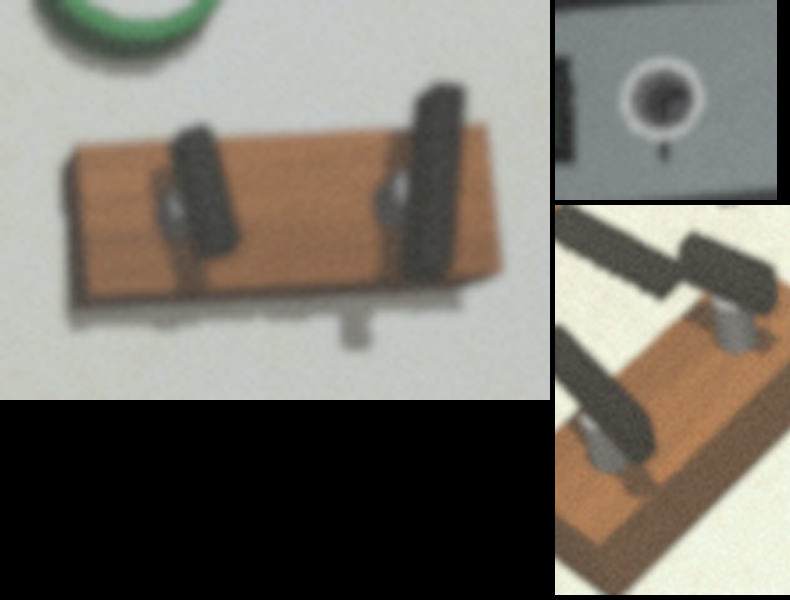

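The close crop shows the chosen key in the right-hand hole with the longer bar (centre about col 452, row 237). The spare is the short-bar one on the left. The well centre is at about (237,204.5). I'll fit the bar's pose with a box model next.

```bash
cat >> h.py <<'E'
from scipy.optimize import minimize
def model(g,x,y,yaw,tz=.010,zlo=.060):
    c,s=np.cos(yaw),np.sin(yaw);m=np.zeros((480,640),np.uint8)
    bar=[(x+c*a-s*b,y+s*a+c*b,tz+h) for a in(-.042,.042) for b in(-.008,.008) for h in(.086,.12)]
    sh=[(x+.011*np.cos(t),y+.011*np.sin(t),h) for t in np.linspace(0,6.28,16) for h in(max(zlo,tz+.018),tz+.086)]
    for P in(bar,sh):
        q=np.array([proj(g,p)[::-1] for p in P],np.float32)
        cv2.fillConvexPoly(m,np.round(cv2.convexHull(q)*16).astype(np.int32),1,shift=4)
    return m>0
def fit(views,x0,**k):
    def cost(v,vs):
        c=0
        for g,m in vs:
            M=cv2.GaussianBlur(model(g,*v,**k).astype(np.float32),(0,0),1);c+=np.abs(M-cv2.GaussianBlur(m.astype(np.float32),(0,0),1)).sum()/m.sum()
        return c
    def run(vs):
        r=minimize(cost,x0,args=(vs,),method="Nelder-Mead",options=dict(initial_simplex=np.array(x0)+np.vstack([np.zeros(3),np.diag([.008,.008,.15])]),maxiter=120))
        return np.round(r.x,4),round(r.fun,3)
    return run
def nearest(q,n,rc):
    return min(silhouettes(q,n),key=lambda d:np.hypot(*(np.array(d["pixel"])-rc)))["mask"]
E
python3 - <<'E'
from h import *
S=get_image("scene");T=get_image("top")
vs=[(S,nearest("key","scene",(336,220))),(T,nearest("key","top",(239,448)))]
r=fit(vs,[.524,-.392,0.]);print(r(vs),r(vs[:1]),r(vs[1:]))
st=nearest("stand","top",(243,415))
for rc,g in(((200,393.7),S),((237.1,204.5),T)): print("well",atz(g,rc,.075))
# collar ellipse via white ring
for g,(r0,c0) in((T,(237,204)),(S,(200,394))):
    w=g["pixels"][r0-14:r0+15,c0-16:c0+17].astype(float).mean(2);m=(w>np.percentile(w,90));ys,xs=np.nonzero(m)
    e=cv2.fitEllipse(np.stack([xs+c0-16,ys+r0-14],1).astype(np.float32));print(e,atz(g,e[0][::-1],.075))
# stand outline corners (top)
print([np.round(atz(T,p,.06),4) for p in((229.5,381.5),(225,463))])
E
```

```text
(array([ 0.5265, -0.3925, -0.2035]), np.float64(0.416)) (array([ 0.5255, -0.3916, -0.1966]), np.float64(0.174)) (array([ 0.5251, -0.3937, -0.1866]), np.float64(0.184))
well [0.51801709 0.15129733 0.075     ]
well [0.51522773 0.14870536 0.075     ]
((203.8210906982422, 236.74241638183594), (16.550527572631836, 17.38846778869629), 60.10834503173828) [0.51599979 0.15027042 0.075     ]
((391.9508056640625, 198.00071716308594), (10.997806549072266, 33.9470100402832), 128.8016815185547) [0.51054564 0.15438307 0.075     ]
[array([ 0.5455, -0.2495,  0.06  ]), array([ 0.5607, -0.4374,  0.06  ])]
```

```bash
cat >> h.py <<'E'
def to(x,y,z,yaw=None,s=None):
    s=s or observe();R=s["tool_rot"];d=R.T@(np.array([x,y,z])-s["tcp_pos"])
    sp=0 if yaw is None else -((yaw-np.arctan2(R[1,0],R[0,0])+np.pi)%(2*np.pi)-np.pi)
    return np.round(d,4),round(sp,3)
E
python3 -c "
from h import *
print(to(.5,.2,.23),to(.525,-.3927,.20,np.pi-.19))"
```

```text
(array([-0.4153, -0.2821,  0.0013]), 0) (array([-0.6197, -0.8389,  0.0313]), np.float64(-0.12))
```

arm_command:
  commands: "1 -0.415 -0.282 0 0; 1 -0.415 -0.282 0 0; 1 -0.415 -0.282 0 0; 1 -0.415 -0.282 0 0; 1 -0.415 -0.282 0 0; 1 -0.415 -0.282 0 0; 1 -0.415 -0.282 0 0; 1 -0.62 -0.839 0.03 -0.12; 1 -0.62 -0.839 0.03 -0.12; 1 -0.62 -0.839 0.03 -0.12; 1 -0.62 -0.839 0.03 -0.12; 1 -0.62 -0.839 0.03 -0.12"

```text
time_s: 3.35
tcp_pos: [0.4918, -0.062, 0.2171]
tool_rot: [[-0.982, 0.189, 0.001], [0.189, 0.982, -0.0], [-0.001, 0.0, -1.0]]
wrist_force: [1.2, 1.2, -0.0]
finger_gap: 0.998
gripper_force: 0.0
```

```bash
python3 -c "
from h import *
s=observe();print(s['tcp_pos'],s['wrist_force'],to(.525,-.3927,.20,np.pi-.19))"
```

```text
[ 0.49182948 -0.06198052  0.21706896] [ 1.18773788  1.1583218  -0.0205192 ] (array([-0.095 , -0.3185,  0.0172]), np.float64(-0.0))
```

arm_command:
  commands: "1 -0.095 -0.3185 0.017 0; 1 -0.095 -0.3185 0.017 0; 1 -0.095 -0.3185 0.017 0; 1 -0.095 -0.3185 0.017 0; 1 -0.095 -0.3185 0.017 0; 1 -0.095 -0.3185 0.017 0; 1 -0.095 -0.3185 0.017 0; 1 -0.095 -0.3185 0.017 0; 1 -0.095 -0.3185 0.017 0"

```text
time_s: 4.47
tcp_pos: [0.5249, -0.3883, 0.2001]
tool_rot: [[-0.982, 0.187, -0.0], [0.187, 0.982, 0.001], [0.001, 0.001, -1.0]]
wrist_force: [0.4, 0.2, -0.1]
finger_gap: 0.999
gripper_force: 0.0
```

```bash
python3 -c "
from h import *
s=observe();print(s['tcp_pos'],s['wrist_force'],to(.525,-.3927,.094,np.pi-.19))
g=get_image('scene');a=g['pixels'][230:400,130:330]
cv2.imwrite('pics/c2.png',cv2.resize(cv2.convertScaleAbs(a[:,:,::-1],alpha=1.5),None,fx=3,fy=3))"
```

```text
[ 0.52491816 -0.38833728  0.2001133 ] [ 0.43828094  0.21973749 -0.1034797 ] (array([-0.001 , -0.0044,  0.1061]), np.float64(0.002))
```

View pics/c2.png

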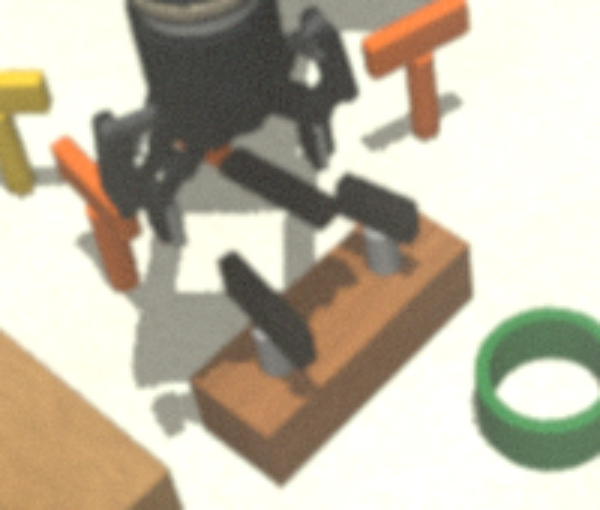

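The open gripper hangs above the stand, its fingers straddling the chosen key (bar at crop px (265,310)), and the spare at (375,210) is well clear. I'll descend and grip.

arm_command:
  commands: "1 -0.001 -0.0035 0.05 0; 1 -0.001 -0.0035 0.09 0; 1 -0.001 -0.0035 0.108 0; 1 -0.001 -0.0035 0.108 0; 1 -0.001 -0.0035 0.108 0; -1 -0.001 -0.0035 0.108 0; -1 -0.001 -0.0035 0.108 0; -1 -0.001 -0.0035 0.108 0; -1 -0.001 -0.0035 0.108 0; -1 -0.001 -0.0035 0.108 0; -1 -0.001 -0.0035 0.108 0; -1 -0.001 -0.0035 0.108 0"

```text
time_s: 6.02
tcp_pos: [0.5255, -0.3937, 0.0925]
tool_rot: [[-0.982, 0.189, 0.001], [0.189, 0.982, 0.001], [-0.001, 0.001, -1.0]]
wrist_force: [-0.3, 1.7, 4.7]
finger_gap: 0.203
gripper_force: 58.5
```

```bash
python3 -c "
from h import *
s=observe();print(s['tcp_pos'],s['wrist_force'],s['ft_torque'],s['finger_gap'],s['gripper_force'],to(.525,-.3927,.094,np.pi-.19))"
```

```text
[ 0.52546167 -0.39369718  0.0924843 ] [-0.33361862  1.69931865  4.73091417] [ 0.69170066 -0.1323176   0.01035182] 0.20274906940568058 58.53021807766709 (array([ 0.0006,  0.0009, -0.0015]), np.float64(0.0))
```

arm_command:
  commands: "-1 0 0 -0.03 0; -1 0 0 -0.07 0; -1 0 0 -0.12 0; -1 0 0 -0.15 0; -1 0 0 -0.15 0"

```text
time_s: 6.65
tcp_pos: [0.526, -0.3955, 0.2439]
tool_rot: [[-0.982, 0.189, 0.003], [0.189, 0.982, -0.005], [-0.004, -0.004, -1.0]]
wrist_force: [-0.1, -0.5, -2.7]
finger_gap: 0.201
gripper_force: 58.8
```

```bash
python3 -c "
from h import *
s=observe();print(s['tcp_pos'],s['wrist_force'],s['ft_torque'],s['finger_gap'],to(.5165,.1505,.22,np.pi-.19))"
```

```text
[ 0.52595071 -0.39553721  0.24391265] [-0.08218057 -0.50602554 -2.65265248] [ 0.05212367 -0.00692494 -0.00150005] 0.20142557103384104 (array([0.1124, 0.5345, 0.0214]), np.float64(0.0))
```

arm_command:
  commands: "-1 0.112 0.5345 0.023 0; -1 0.112 0.5345 0.023 0; -1 0.112 0.5345 0.023 0; -1 0.112 0.5345 0.023 0; -1 0.112 0.5345 0.023 0; -1 0.112 0.5345 0.023 0; -1 0.112 0.5345 0.023 0; -1 0.112 0.5345 0.023 0; -1 0.112 0.5345 0.023 0; -1 0.112 0.5345 0.023 0; -1 0.112 0.5345 0.023 0; -1 0.112 0.5345 0.023 0"

```text
time_s: 8.15
tcp_pos: [0.5157, 0.1505, 0.218]
tool_rot: [[-0.982, 0.19, -0.002], [0.19, 0.982, -0.001], [0.002, -0.001, -1.0]]
wrist_force: [0.2, -0.2, -2.8]
finger_gap: 0.202
gripper_force: 59.6
```

```bash
python3 -c "
from h import *
s=observe();print(s['tcp_pos'],s['wrist_force'],s['ft_torque'],to(.5165,.1505,.17,np.pi-.19))
g=get_image('scene');a=g['pixels'][90:250,310:490].copy()
p=s['tcp_pos'];print(proj(g,p-[0,0,.0825]),proj(g,[.5165,.1505,.075]),[ (round(d['score'],2),d['pixel']) for d in tip_of('key_tip','scene')+tip_of('well','scene')])
cv2.imwrite('pics/c3.png',cv2.resize(cv2.convertScaleAbs(a[:,:,::-1],alpha=1.5),None,fx=4,fy=4)[:600])"
```

```text
[0.51567387 0.15054944 0.21797151] [ 0.22001379 -0.18408327 -2.80351889] [ 0.00318064 -0.00583375  0.01756332] (array([-0.0009,  0.0002,  0.048 ]), np.float64(-0.001))
[179.5915733  394.78181594] [199.88703225 392.980873  ] [(0.91, [176.8, 395.1]), (0.78, [278.0, 268.9]), (0.75, [324.5, 174.3]), (0.72, [290.9, 136.0]), (0.97, [199.0, 395.2])]
```

View pics/c3.png

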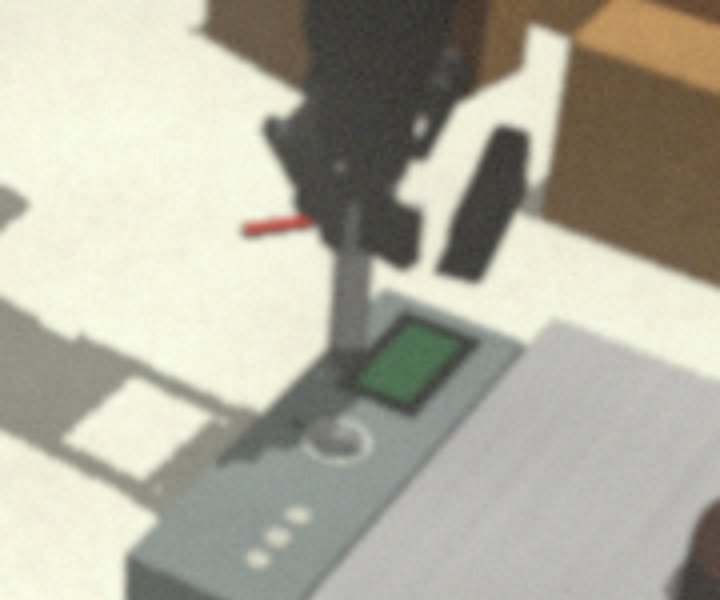

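The tip (crop (348,360), image row 180, col 397) hangs above the ring (crop (339,440), image row 200, col 394.8). Both are about 2 px right of my predictions, so their relative alignment is within about 1 mm. I'll lower gently.

arm_command:
  commands: "-1 -0.0008 0 0.02 0; -1 -0.0008 0 0.04 0; -1 -0.0008 0 0.055 0; -1 -0.0008 0 0.062 0; -1 -0.0008 0 0.065 0; -1 -0.0008 0 0.068 0; -1 -0.0008 0 0.068 0"

```text
time_s: 9.18
tcp_pos: [0.5169, 0.1518, 0.151]
tool_rot: [[-0.982, 0.189, 0.0], [0.189, 0.982, 0.0], [-0.0, 0.0, -1.0]]
wrist_force: [-0.2, 0.9, -2.5]
finger_gap: 0.202
gripper_force: 59.6
```

```bash
python3 -c "
from h import *
s=observe();print(s['tcp_pos'],s['wrist_force'],s['ft_torque'])"
```

```text
[0.51687455 0.15176082 0.15103457] [-0.15810148  0.85289973 -2.50122607] [ 0.04268245 -0.00479708  0.02686945]
```

arm_command:
  commands: "-1 0 -0.0005 0.0015 0; -1 0 -0.0005 0.003 0; -1 0 -0.0005 0.0045 0; -1 0 -0.0005 0.006 0; -1 0 -0.0005 0.006 0"

```text
time_s: 9.8
tcp_pos: [0.5164, 0.1512, 0.1446]
tool_rot: [[-0.982, 0.189, -0.001], [0.189, 0.982, -0.0], [0.001, -0.0, -1.0]]
wrist_force: [-0.8, -0.2, -2.6]
finger_gap: 0.203
gripper_force: 59.5
```

Tip is about 13 mm below the mouth, in the bore with no load.

arm_command:
  commands: "-1 0 0 0.0015 0; -1 0 0 0.003 0; -1 0 0 0.0045 0; -1 0 0 0.006 0; -1 0 0 0.0075 0; -1 0 0 0.009 0; -1 0 0 0.009 0; -1 0 0 0.009 0"

```text
time_s: 10.8
tcp_pos: [0.5165, 0.1512, 0.1357]
tool_rot: [[-0.982, 0.189, -0.0], [0.189, 0.982, -0.0], [0.0, -0.0, -1.0]]
wrist_force: [-0.5, -0.9, -2.0]
finger_gap: 0.203
gripper_force: 59.3
```

arm_command:
  commands: "-1 0 0 0.0015 0; -1 0 0 0.003 0; -1 0 0 0.0045 0; -1 0 0 0.006 0; -1 0 0 0.0075 0; -1 0 0 0.009 0; -1 0 0 0.01 0; -1 0 0 0.01 0; -1 0 0 0.01 0"

```text
time_s: 11.92
tcp_pos: [0.5165, 0.1512, 0.1257]
tool_rot: [[-0.982, 0.189, -0.0], [0.189, 0.982, 0.0], [0.0, -0.0, -1.0]]
wrist_force: [-0.8, 0.2, -3.3]
finger_gap: 0.202
gripper_force: 59.3
```

Next, press about 2 mm past contact.

arm_command:
  commands: "-1 0 0 0.001 0; -1 0 0 0.002 0; -1 0 0 0.003 0; -1 0 0 0.004 0; -1 0 0 0.004 0; -1 0 0 0.004 0"

```text
time_s: 12.68
tcp_pos: [0.517, 0.1512, 0.122]
tool_rot: [[-0.982, 0.189, 0.001], [0.189, 0.982, 0.0], [-0.001, 0.0, -1.0]]
wrist_force: [-0.6, -1.2, 0.5]
finger_gap: 0.199
gripper_force: 59.6
```

arm_command:
  commands: "-1 0 0 0.001 0; -1 0 0 0.002 0; -1 0 0 0.0025 0.04; -1 0 0 0.0025 0.08; -1 0 0 0.0025 0.12; -1 0 0 0.0025 0.16; -1 0 0 0.0025 0.2; -1 0 0 0.0025 0.24; -1 0 0 0.0025 0.28; -1 0 0 0.0025 0.32; -1 0 0 0.0025 0.32"

```text
time_s: 14.05
tcp_pos: [0.5161, 0.1512, 0.1187]
tool_rot: [[-0.873, 0.488, -0.001], [0.488, 0.873, -0.0], [0.001, -0.001, -1.0]]
wrist_force: [-1.4, -1.7, -2.4]
finger_gap: 0.202
gripper_force: 59.1
```

```bash
python3 -c "
from h import *
s=observe();print(s['tcp_pos'],s['wrist_force'],s['ft_torque'])"
```

```text
[0.51611277 0.15121025 0.11874659] [-1.36982485 -1.71111256 -2.44816333] [-0.05123269  0.12725191  0.01029378]
```

The vertical load vanished, so the hexagon has likely dropped in. I'll lower the last 3 mm without turning to confirm.

arm_command:
  commands: "-1 0 0 0.0007 0; -1 0 0 0.0014 0; -1 0 0 0.002 0; -1 0 0 0.0024 0; -1 0 0 0.0024 0; -1 0 0 0.0024 0"

```text
time_s: 14.8
tcp_pos: [0.5166, 0.1512, 0.1169]
tool_rot: [[-0.873, 0.488, -0.0], [0.488, 0.873, -0.0], [0.0, -0.0, -1.0]]
wrist_force: [-0.7, -0.2, -3.2]
finger_gap: 0.199
gripper_force: 58.8
```

```bash
python3 -c "
from h import *
s=observe();print(s['tcp_pos'],s['wrist_force'],s['ft_torque'],s['joint_pos'][5])"
```

```text
[0.51656169 0.1511684  0.11689186] [-0.74884321 -0.18723661 -3.20859392] [-0.21749012  0.22064252 -0.00437757] -56.3773111100683
```

arm_command:
  commands: "-1 0 0 0.0006 0; -1 0 0 0.001 0; -1 0 0 0.001 0.1; -1 0 0 0.001 0.2; -1 0 0 0.001 0.3; -1 0 0 0.001 0.4; -1 0 0 0.001 0.5; -1 0 0 0.001 0.6; -1 0 0 0.001 0.7; -1 0 0 0.001 0.8; -1 0 0 0.001 0.8"

```text
time_s: 16.18
tcp_pos: [0.5166, 0.1514, 0.1159]
tool_rot: [[-0.259, 0.966, -0.0], [0.966, 0.259, 0.0], [0.0, -0.0, -1.0]]
wrist_force: [-0.8, 1.3, -2.5]
finger_gap: 0.199
gripper_force: 58.8
```

```bash
python3 -c "
from h import *
s=observe();print(s['tcp_pos'],s['wrist_force'],s['ft_torque'],s['joint_pos'][5])"
```

```text
[0.51656547 0.15136675 0.11588466] [-0.75645058  1.33956277 -2.47959529] [0.01307468 0.31587857 0.02236625] -10.603421077801224
```

arm_command:
  commands: "-1 0 0 0 0.1; -1 0 0 0 0.2; -1 0 0 0 0.3; -1 0 0 0 0.4; -1 0 0 0 0.45; -1 0 0 0 0.5; -1 0 0 0 0.5; -1 0 0 0 0.5"

```text
time_s: 17.18
tcp_pos: [0.5166, 0.1514, 0.1159]
tool_rot: [[0.235, 0.972, -0.0], [0.972, -0.235, 0.0], [0.0, -0.0, -1.0]]
wrist_force: [-0.4, 1.4, -2.2]
finger_gap: 0.203
gripper_force: 58.9
```

```bash
python3 -c "
from h import *
s=observe();print(s['tcp_pos'],s['wrist_force'],s['ft_torque'],s['joint_pos'][5])
o=[]
g=get_image('scene');a=g['pixels'][110:240,330:460]
t=get_image('top')['pixels'][205:270,170:240]
b=np.hstack([cv2.resize(a,(400,400),interpolation=3),cv2.resize(t,(400,371),interpolation=3)[[*range(371)]+[370]*29]])
cv2.imwrite('pics/c4.png',cv2.convertScaleAbs(b[:,:,::-1],alpha=1.6))"
```

```text
[0.51659372 0.15137957 0.11589372] [-0.36026213  1.41825915 -2.24165905] [0.14450556 0.28510045 0.12046356] 18.02659965113098
```

View pics/c4.png

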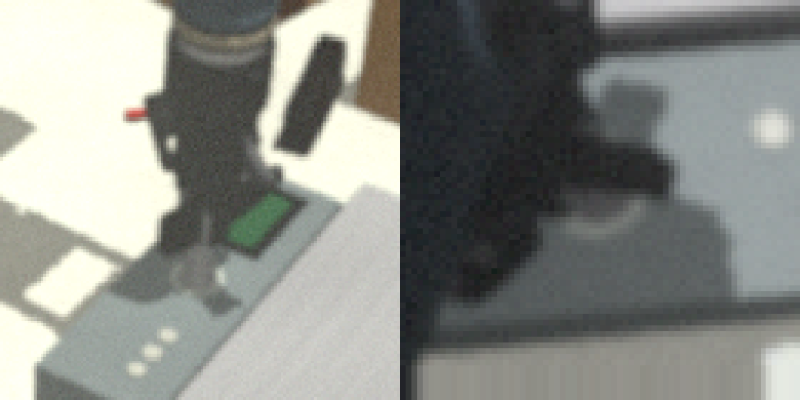

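The picture shows the key deep in the well, with the gripper just above the console (well at crop (200,270)). The pointer is hidden. The twist moment rose to 0.12 N m, so the lock is at its stop and the clutch is slipping. I'll press home lightly, then release and rise.

arm_command:
  commands: "-1 0 0 0.0005 0; -1 0 0 0.001 0; -1 0 0 0.001 0; -1 0 0 0.001 0"

```text
time_s: 17.77
tcp_pos: [0.5167, 0.1512, 0.1151]
tool_rot: [[0.237, 0.972, 0.0], [0.972, -0.237, 0.0], [0.0, 0.0, -1.0]]
wrist_force: [-2.0, 1.0, -0.6]
finger_gap: 0.197
gripper_force: 59.2
```

arm_command:
  commands: "0.2 0 0 0 0; 0.2 0 0 0 0; 1 0 0 0 0; 1 0 0 0 0; 1 0 0 0 0; 1 0 0 0 0; 1 0 0 0 0; 1 0 0 -0.02 0; 1 0 0 -0.06 0; 1 0 0 -0.11 0; 1 0 0 -0.15 0; 1 0 0 -0.15 0"

```text
time_s: 19.27
tcp_pos: [0.5188, 0.1515, 0.2685]
tool_rot: [[0.237, 0.972, 0.008], [0.972, -0.237, 0.001], [0.003, 0.008, -1.0]]
wrist_force: [-1.1, -0.2, -1.4]
finger_gap: 0.999
gripper_force: 0.0
```

```bash
python3 -c "
from h import *
s=observe();print(to(.30,.32,.25))"
```

```text
(array([ 0.1119, -0.2526,  0.0168]), 0)
```

Move aside to see the pointer and key.

arm_command:
  commands: "1 0.11 -0.25 0 0; 1 0.11 -0.25 0 0; 1 0.11 -0.25 0 0; 1 0.11 -0.25 0 0; 1 0.11 -0.25 0 0; 1 0.11 -0.25 0 0; 1 0.11 -0.25 0 0; 1 0.11 -0.25 0 0"

```text
time_s: 20.27
tcp_pos: [0.3007, 0.3167, 0.2646]
tool_rot: [[0.238, 0.971, -0.0], [0.971, -0.238, -0.0], [-0.0, -0.0, -1.0]]
wrist_force: [0.9, 0.9, 0.3]
finger_gap: 1.005
gripper_force: 0.0
```

```bash
python3 -c "
from h import *
S=get_image('scene');T=get_image('top');a=S['pixels'][120:250,330:460];t=T['pixels'][205:270,170:240]
b=np.hstack([cv2.resize(a,(400,400),interpolation=3),cv2.resize(t,(400,371),interpolation=3)[[*range(371)]+[370]*29]])
cv2.imwrite('pics/c5.png',cv2.convertScaleAbs(b[:,:,::-1],alpha=1.6))
s=observe();print(s['tcp_pos'],s['wrist_force'])
vs=[(S,nearest('key','scene',(175,394))),(T,nearest('key','top',(237,204)))];print([m.sum() for _,m in vs])
for tz in (.033,.037,.041):
  r=fit(vs,[.5166,.1513,-1.52],tz=tz,zlo=.075);print(tz,r(vs),r(vs[:1]))
"
```

```text
[0.30062301 0.3167508  0.26475816] [-0.36870303 -0.3191143   0.96377732]
[np.int64(574), np.int64(445)]
0.033 (array([ 0.5169,  0.1501, -1.6568]), np.float64(0.475)) (array([ 0.5211,  0.1459, -1.5831]), np.float64(0.145))
0.037 (array([ 0.517 ,  0.1506, -1.6766]), np.float64(0.555)) (array([ 0.5226,  0.1451, -1.555 ]), np.float64(0.152))
0.041 (array([ 0.517 ,  0.1497, -1.6751]), np.float64(0.687)) (array([ 0.5243,  0.143 , -1.5443]), np.float64(0.178))
```

View pics/c5.png

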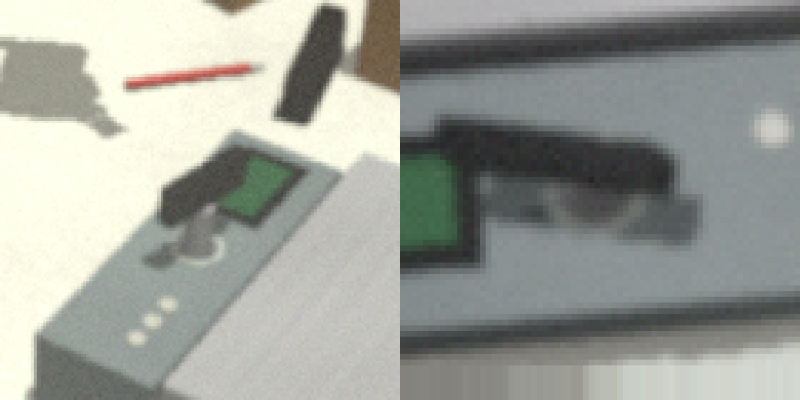

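The key stands in the well with its bar at z about 0.12–0.15, and the fit best matches tip z = 0.033, so it is home. The pointer has left its old place below the ring. I'll enlarge the view to see where it points now.

```bash
python3 -c "
from h import *
t=np.mean([get_image('top')['pixels'][220:256,180:232].astype(float) for _ in range(6)],0)
t=np.clip((t-20)*2.2,0,255).astype(np.uint8)
cv2.imwrite('pics/c6.png',cv2.resize(t[:,:,::-1],None,fx=15,fy=15,interpolation=cv2.INTER_CUBIC))
T=get_image('top')
for a in (0,.8,1.0,1.2): print(a,[np.round((proj(T,[.5166-r*np.cos(a),.1508+r*np.sin(a),.076])-[220,180])*15) for r in(.012,.03)])
"
```

```text
0 [array([325., 347.]), array([445., 338.])]
0.8 [array([300., 290.]), array([381., 197.])]
1.0 [array([287., 281.]), array([349., 174.])]
1.2 [array([273., 275.]), array([313., 158.])]
```

View pics/c6.png

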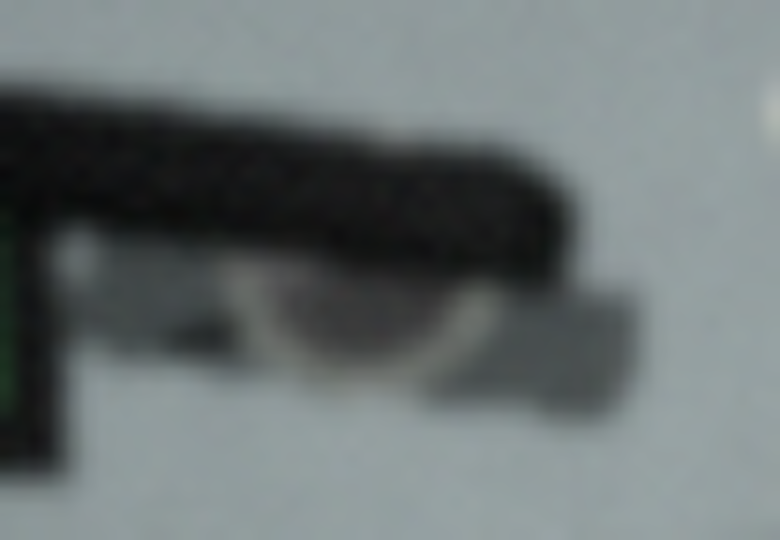

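```bash
python3 -c "
from h import *
a=cv2.imread('pics/top0.png').astype(float).mean(2)
T=get_image('top');b=np.mean([get_image('top')['pixels'].astype(float).mean(2) for _ in range(6)],0)
np.set_printoptions(linewidth=200)
print(a[244:254,199:210].astype(int));print(b[234:248,186:202].astype(int))
# console yaw from front edge
e=[]
for c in range(150,268,4):
    col=cv2.GaussianBlur(a,(0,0),1)[248:275,c];e.append((c,248+np.argmin(np.diff(col)) ))
v=np.polyfit(*np.array(e).T,1);print(v)
p=[atz(T,(np.polyval(v,c),c),.075) for c in(150,268)];d=p[0]-p[1];print('scale yaw',np.arctan2(-d[0],d[1]))
w=lambda rc:atz(T,rc,.076)-np.array([.516,.1503,.076])
for rc in((248.5,204.2),(242.3,193.7),(243,194.5),(242,193)): q=w(rc);print(rc,np.hypot(q[0],q[1]),np.arctan2(q[1],-q[0]))
"
```

```text
[[112 111 110 106 103 101 104 109 112 113 108]
 [103 106 112 112 112 107 108 111 109 104 100]
 [ 93  96 102 106 100  94  94  99  98  95  92]
 [ 90  91  93  92  81  70  75  88  92  92  90]
 [ 89  90  90  83  70  58  67  81  87  91  91]
 [ 89  90  90  84  70  59  65  82  89  89  89]
 [ 90  89  88  86  76  63  68  84  88  89  89]
 [ 91  90  89  90  81  73  76  86  91  91  91]
 [ 90  89  89  89  87  83  85  87  90  89  90]
 [ 88  90  89  89  90  88  88  89  89  92  92]]
[[31 27 27 26 27 25 28 26 28 26 28 27 28 29 29 29]
 [42 36 34 32 32 31 30 30 30 30 30 29 28 28 29 28]
 [52 46 44 43 42 41 40 39 41 41 39 38 37 35 32 31]
 [57 52 50 49 50 49 49 48 51 55 55 54 50 47 46 41]
 [56 53 51 51 52 51 52 53 55 62 64 61 57 55 51 47]
 [53 52 51 51 52 52 53 53 57 64 68 63 56 52 51 48]
 [52 52 52 52 52 51 52 51 53 58 65 63 58 52 49 48]
 [53 52 53 52 52 50 47 44 44 51 61 65 60 55 50 47]
 [57 55 53 53 51 46 41 39 41 48 60 66 66 60 54 51]
 [69 64 61 61 57 53 50 49 47 52 60 67 70 66 62 57]
 [80 77 76 75 75 73 71 67 63 62 65 69 72 72 68 66]
 [85 85 85 85 85 85 83 81 78 76 77 78 80 79 75 74]
 [86 87 88 88 88 89 88 88 86 85 87 86 87 85 82 81]
 [87 89 88 89 89 89 89 89 89 88 88 88 89 88 88 87]]
[-9.82202447e-02  2.78963144e+02]
scale yaw 0.12348921297383363
(248.5, 204.2) 0.026787890964504957 -0.11063483559500874
(242.3, 193.7) 0.02506328546080771 1.0128457688235375
(243, 194.5) 0.02438251153794817 0.9184558585516828
(242, 193) 0.026119786772181616 1.0659852253578261
```

The pointer turned from -0.11 to +1.07 rad, and the scale's zero is at about -0.12, so the lock is at about 1.18. That puts it at its stop.

```bash
python3 -c "
from bench import *
print(sign_off())"
```

```text
the job is handed in; nothing more can be done
None
```

I handed the job in at about 21 s: the larger key stands released and fully home in the socket, and the lock is at its clockwise stop (about 1.18 rad, measured from the pointer in the top picture). The hand-in returned no verdict.

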